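# Square a slide box on the fences and load it into the code reader

### The job

The box of slides lies askew on the blue squaring plate. Without lifting it, slide it home into the corner of the two low aluminium fences so that its long side lies flat along the long fence and its short side touches the end stop; then pick it up from there, lay it flat in the pocket of the reader's open drawer, and push the drawer fully shut. Leave the two small dropper bottles and the red-capped vial standing where they are.

Things in the scene. Friction and masses are not known exactly. Their poses are not given: they have to be found in the camera images.
- box_center (a point): Centre (12 mm above its underside) of the loose white slide box with a green band, 58 x 80 x 24 mm, about 0.16 kg, solid. Its x axis runs across the 58 mm width, y along the 80 mm length, z up. It starts flat on the squaring plate, its length within about 26 degrees of the plate's x axis. To be gripped across its 58 mm width.
- plate: Blue squaring plate, fixed, 230 mm (x) x 200 mm (y), deck 10 mm above the bench. Origin under its centre, on the bench; x points away from the robot, y to the left. Two aluminium fences 15 mm wide stand 8 mm above the deck: the long fence at the left, inner face at y = +85 mm, running along x; the end stop at the far side, inner face at x = +100 mm, running along y.
- corner (a point): Point on the plate's deck where the inner faces of the two fences meet (plate x = +100, y = +85 mm; 10 mm above the bench; axes as the plate's). Squared up, the box has its length along x and its centre at x = -40, y = -29, z = +12 mm from this point, in these axes.
- reader: Low white bench code reader, fixed, 180 mm deep (its x) x 130 mm wide (its y) x 64 mm high. Origin at the centre of its underside; x points to its back, away from the robot; the drawer's mouth is in its front face at x = -90 mm. The mouth is 36 mm high over the drawer floor.
- drawer (a joint): The reader's drawer, sliding along the reader's x axis, in m: 0 fully shut, 0.135 fully out; starts at 0.120 to 0.135. It has about 1.2 N friction and stays where it is left; no spring or latch.
- pocket (a point): Centre of the drawer's pocket, on its floor, 16 mm above the bench; moves with the drawer; axes as the reader's. Inside, the pocket is 86 mm (x) x 64 mm (y): 3 mm to spare all round the slide box with its length along x. Black lips round it 6 mm wide, 5 mm high; no higher walls left or right. The drawer's front panel (inner face) is 65 mm from here towards the robot.
- drawer_front (a point): Centre of the outer face of the drawer's white front panel, 34.5 mm above the bench; moves with the drawer. The panel is flat, 126 mm wide and 55 mm high (from 7 to 62 mm above the bench), 10 mm thick; when shut it lies against the reader's front.
- dropper_a: Bystander: small amber dropper bottle with black cap, 33 mm across, 72 mm high, loose; origin under its centre.
- vial_red: Bystander: small white vial with red cap, 22 mm across, 36 mm high, standing loose; origin under its centre.
- dropper_b: Bystander: small white dropper bottle with yellow cap, 33 mm across, 72 mm high, loose; origin under its centre.
Not all that is in view belongs to the job. Leave any yellow look-alike of the part that bears box_center alone.

How it is judged:
On the way, in this order (a step that is already met when the one before it is completed fails the run):
1. the slide box lies on the plate squared against the long fence and the end stop (x of box_center in the frame of plate between 0.057 and 0.063 m and y of box_center in the frame of plate between 0.053 and 0.059 m and z of box_center in the frame of plate below 0.025 m and angle between the y axis of box_center and the x axis of plate, either way round below 0.04 rad), for 0.2 s.
2. the slide box lies flat in the pocket of the open drawer, let go (horizontal distance between box_center and pocket below 0.007 m and angle between the y axis of box_center and the x axis of pocket, either way round below 0.12 rad and angle between box_center's own z axis and vertical below 0.06 rad and z of box_center in the frame of pocket below 0.0145 m and value of joint drawer above 0.08 m and contact force between the fingers and slidebox below 0.1 N), for 0.2 s.
3. the drawer is pushed fully shut with the box in it (horizontal distance between box_center and pocket below 0.007 m and angle between the y axis of box_center and the x axis of pocket, either way round below 0.12 rad and angle between box_center's own z axis and vertical below 0.06 rad and z of box_center in the frame of pocket below 0.0145 m and value of joint drawer below 0.004 m), for 0.2 s.
At the end, for the whole second after the job is handed in: The slide box lies flat in the drawer's pocket (centre within 7 mm of the pocket's, turned under 7 degrees, tilted under 3 degrees, underside within 2.5 mm of its floor); the drawer is shut to within 4 mm and at rest; the bystanders are within 20 mm of their places (all of step 3 and velocity of joint drawer between -0.01 and 0.01 m/s); the robot touches nothing.
It fails at once if the slide box is lifted off the plate (by more than about 8 mm) while still more than 26 mm short of the long fence (z of box_center in the frame of plate between 0.03 and 0.09 m and y of box_center in the frame of plate between -0.13 and 0.03 m and x of box_center in the frame of plate between -0.14 and 0.115 m).
It fails at once if a dropper bottle (black or yellow cap) or the red-capped vial is moved by more than 20 mm or tipped over (distance of any of dropper_a, dropper_b, vial_red from where it was at the start of the episode above 0.02 m or angle between any of dropper_a, dropper_b, vial_red's own z axis and vertical above 0.5 rad).
It also fails if it takes over 66 s, if anything falls off the work surface, if the arm or the gripper's body presses on something with over 40 N, if the wrist force passes 120 N, or if a joint passes its speed limit or range.

### The arm

A 6-joint arm with a two-finger parallel gripper is mounted at the origin on a cart in front of the work surface, level with it; the furniture and walls round the work are solid. World frame = base frame: x ahead of the robot, y to its left, z up, the work surface at z = 0. Lengths are in m, angles in rad, forces in N, time in s.
With the tool pointing down it reaches from about 0.35 to 0.875 m from the base axis. Payload 15.5 kg.
Tool frame: the origin (TCP) lies midway between the tips of the shut fingers; the grasp point (between the pads) lies 19 mm behind it (env.grasp_offset is the distance from the TCP to the grasp point, in m); z points along the fingers, y is the line along which they close (so a half turn about z gives the same grasp; the last joint's range is limited). The gripper opens to 85 mm and grips with 20 to 120 N. Pads are 22 mm wide; open, the fingers measure 114 mm over their backs; the gripper's body (76 mm by 85 mm) begins 54 mm behind the grasp point. The pads swing forward as they close: fully open they stand 13 mm farther back than shut.
Start: joints at [-1.351, 0.494, 1.345, -0, 1.302, -0.096], TCP at [0.194, -0.594, 0.231] pointing down, gripper open.
Joint ranges: [-2.91, 2.91], [-0.82, 2.16], [0.22, 2.67], [-1.22, 4.37], [0.12, 2.79], [-3.08, 3.08]. Speed limits (rad/s): [1.89, 1.89, 2.57, 3.01, 3.01, 3.01].

### API

Orientations are given as a rotation vector (axis times angle).
In Python, from station import sensors, eyes, job, env gives the robot as it stands.
- The arm moves only by the shell command python3 -m pendant 'ROWS' [FORCE]. ROWS is JSON, a list of rows, each a list of 7 numbers: the shift along the tool's x, y, z in cm, then the turn, a rotation vector about the tool's x, y, z in degrees, then the gripper's target within -1 to 1 (fully open at 1, half-way at 0, shut at -1). A call has exactly 5 rows; each row is the pose to reach, as a shift and turn from the pose commanded when the call began, along the tool's axes at that moment; what a row does not reach only later rows make up. A row lasts 1/8 s, in which the tool goes at most 62.5 mm and 10.7 degrees, less where a joint would pass 70% of its speed; a pose out of reach is approached as far as the arm can. A call with a gripper value outside its range is refused whole. The fingers move at their own pace and stop on an object; FORCE is the grip in N (left out, the last holds). Time passes only in rows, so rows that repeat a pose let the fingers close, or fill a call up. It gives the time, the measured TCP pose, the force, the opening and the grip force at its end, in the units of the state.
- sensors.observe(): the state, without advancing time (a new reading comes with each control period).
- eyes.grab_frame(name): name is "scene" or "top"; returns the picture (420x560x3 uint8, blue, green, red); there is no depth.
- eyes.camera_info(name): a dict with "mtx" (3x3 intrinsics, pixels), "pose" (4x4, takes a point from camera to world coordinates). Camera axes: x right, y down, z forward; pixel columns grow to the right and rows downward; lengths in m; the calibration is good to about 2 mm. A picture is of the moment at which its call begins. camera_info takes no time and is no camera call.
- job.hand_in(): hands the job in; it is judged then, once.
Trained networks look in the newest picture that a camera, given by its name, has taken for a name from the list of things; names that differ only in an ending like _2 or _b are one class to them, and where a whole thing is asked for, a point or a joint stands for the part that bears it (a point fixed in the world has none). Each returns a list of dicts, best first, with "score" (0 to 1); they miss things now and then, are a little off and sometimes report something else, mostly with a low value. They report only what shows in the picture. A call takes as long as a camera call. They do not tell look-alikes from the thing itself.
- eyes.search_frame(camera, target): "box" ([left, top, right, bottom] in pixels, round what is visible of it).
The state is a dict: "time_s": time; "joint_positions": joint angles; "dq": joint speeds; "joint_efforts": joint torques, N m; "tcp_pos": TCP position; "tool_rot": TCP orientation; "force": force on the tool from outside, world axes, zero at the start; "moment": the same for the moment, N m; "finger_gap": finger opening in m; "grasp_force": force on a finger pad.
Only numpy, scipy, OpenCV 4.12 (cv2) and the standard library are available. Lean on these libraries where they do the work, as an engineer would, in place of code of your own. Each camera call takes 0.05 s, during which the arm holds its last target. There are 200 camera calls.

## Working session

There is one attempt and no reset: what is moved stays moved. The work goes in short steps, Python scripts to look and compute and a shell command to move; the robot and the scene stay as the last step left them, time stands still between calls to the robot, and variables do not carry over. Pictures are saved under pics/ and viewed, at most 12 in all, crops included, and the job is handed in when it is done.

```bash
mkdir -p pics; ls; python3 - <<'E'
from station import sensors, eyes, job, env
import cv2,numpy as np
for c in ["scene","top"]:
    im=eyes.grab_frame(c); cv2.imwrite(f"pics/{c}0.png",im)
    i=eyes.camera_info(c); print(c,np.round(i["mtx"],1).tolist(),np.round(i["pose"],3).tolist())
    for t in ["box_center","plate","reader","drawer_front","dropper_a","vial_red"]:
        print(t,[(np.round(d["box"]).tolist(),round(d["score"],2)) for d in eyes.search_frame(c,t)][:4])
s=sensors.observe();print({k:np.round(v,3).tolist() for k,v in s.items()}, env.grasp_offset)
E
```

```text
pics
scene [[458.5, 0.0, 276.4], [0.0, 458.5, 200.0], [0.0, 0.0, 1.0]] [[-0.72, -0.48, 0.502, -0.105], [-0.694, 0.508, -0.51, 0.625], [-0.01, -0.715, -0.699, 0.914], [0.0, 0.0, 0.0, 1.0]]
box_center [([290.0, 164.0, 327.0, 187.0], 0.87), ([265.0, 214.0, 291.0, 246.0], 0.73)]
plate [([255.0, 148.0, 343.0, 213.0], 0.77)]
reader [([139.0, 174.0, 257.0, 276.0], 0.68)]
drawer_front [([185.0, 215.0, 256.0, 273.0], 0.62)]
dropper_a [([215.0, 166.0, 228.0, 193.0], 0.72)]
vial_red [([167.0, 277.0, 176.0, 290.0], 0.52)]
top [[425.8, 0.0, 284.8], [0.0, 425.8, 208.3], [0.0, 0.0, 1.0]] [[-0.008, -0.994, 0.106, 0.417], [-1.0, 0.009, 0.005, -0.014], [-0.006, -0.106, -0.994, 1.094], [0.0, 0.0, 0.0, 1.0]]
box_center [([335.0, 186.0, 360.0, 220.0], 0.94), ([246.0, 216.0, 285.0, 254.0], 0.92)]
plate [([301.0, 151.0, 386.0, 250.0], 0.65)]
reader [([181.0, 108.0, 236.0, 233.0], 0.58)]
drawer_front [([182.0, 176.0, 239.0, 233.0], 0.84)]
dropper_a [([410.0, 227.0, 427.0, 236.0], 0.63), ([269.0, 134.0, 279.0, 152.0], 0.5)]
vial_red []
{'time_s': 0.7, 'joint_positions': [-1.352, 0.494, 1.345, 0.0, 1.303, -0.095], 'dq': [0.001, -0.0, -0.0, 0.001, -0.0, 0.001], 'joint_efforts': [-0.003, -88.186, -38.424, -0.0, 0.001, -0.0], 'tcp_pos': [0.194, -0.594, 0.231], 'tool_rot': [-3.103, -0.492, -0.0], 'force': [0.176, 0.383, 1.112], 'moment': [0.001, -0.03, -0.007], 'grasp_force': 0.0, 'finger_gap': 0.086} 0.0187
```

```bash
python3 - <<'E'
import cv2
im=cv2.imread("pics/top0.png")[90:270,160:440]; cv2.imwrite("pics/t1.png",cv2.resize(im,None,fx=2.85,fy=2.85,interpolation=cv2.INTER_CUBIC))
im=cv2.imread("pics/scene0.png")[130:310,120:400]; cv2.imwrite("pics/s1.png",cv2.resize(im,None,fx=2.85,fy=2.85,interpolation=cv2.INTER_CUBIC))
E
```

```text
(no output)
```

View pics/t1.png

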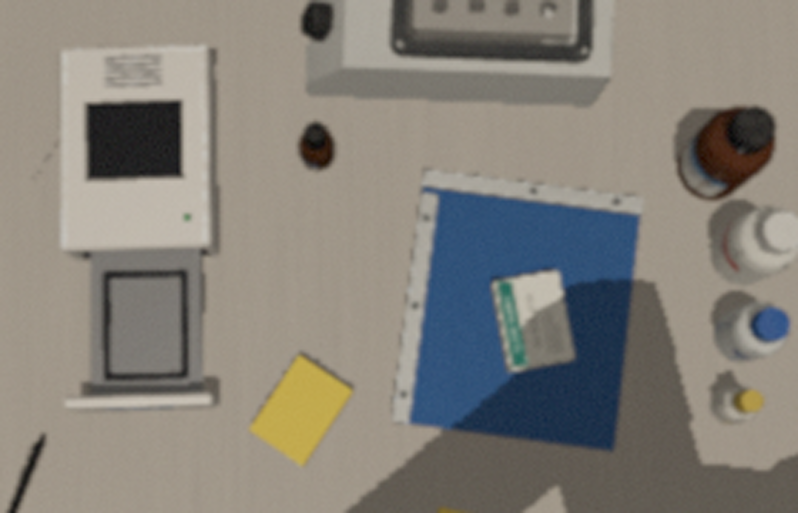

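View pics/s1.png

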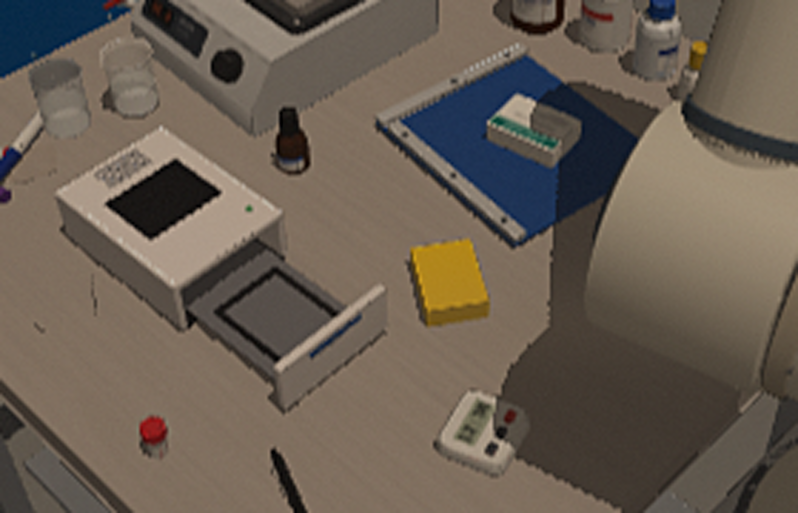

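The top view shows the white box with the green band at about px (347,202). The other candidate is the yellow look-alike at px (266,233), which I reject because it's yellow and off the plate. The box on the blue deck fits the description. The drawer pocket is at about px (211,204), the amber bottle at (271,141), the yellow-cap bottle at (421,231) and the vial at scene px (172,283).

```bash
cat > h.py <<'E'
import cv2,numpy as np
from scipy.optimize import minimize
from station import sensors, eyes
def cam(c): i=eyes.camera_info(c); return np.array(i["mtx"]),np.array(i["pose"])
def toplane(uv,z,c="top"):
    K,P=cam(c); uv=np.atleast_2d(np.array(uv,float)); d=np.c_[uv,np.ones(len(uv))]@np.linalg.inv(K).T@P[:3,:3].T
    return P[:3,3]+d*((z-P[2,3])/d[:,2])[:,None]
def proj(X,c="top"):
    K,P=cam(c); q=(np.asarray(X)-P[:3,3])@P[:3,:3]@K.T; return q[:,:2]/q[:,2:]
def boxpts(x,y,a,lx,ly,z0,z1):
    s=np.array([[i,j] for i in(-1,1) for j in(-1,1)])*[lx/2,ly/2]; R=np.array([[np.cos(a),-np.sin(a)],[np.sin(a),np.cos(a)]])
    b=s@R.T+[x,y]; return np.array([[*p,z] for p in b for z in ({z0,z1})])
def fit(mask,p0,lx,ly,z0,z1,c="top"):
    "fit pose (x,y,yaw) of a box by its silhouette"
    m=(mask>0).astype(float)
    def cost(q):
        h=cv2.convexHull(proj(boxpts(q[0],q[1],q[2],lx,ly,z0,z1),c).astype(np.float32))
        r=np.zeros(m.shape,np.uint8); cv2.fillConvexPoly(r,np.round((h*256)).astype(np.int32),255,cv2.LINE_AA,8)
        return np.abs(r/255.-m).sum()
    p0=np.array(p0,float)
    for k in (1,.3): 
        S=np.vstack([p0,p0+np.diag([.006,.006,.1])*k]); r=minimize(cost,p0,method="Nelder-Mead",options=dict(initial_simplex=S,xatol=1e-5,fatol=.01)); p0=r.x
    return r.x,r.fun,m.sum()
def biggest(m):
    n,l,s,_=cv2.connectedComponentsWithStats(m.astype(np.uint8)); return (l==1+np.argmax(s[1:,4])).astype(np.uint8)
def plate_masks(im):
    hsv=cv2.cvtColor(im,cv2.COLOR_BGR2HSV); b=(hsv[...,0]>98)&(hsv[...,0]<125)&(hsv[...,1]>120)
    b[:, :290]=0; b[:140]=0; b=biggest(b)
    cs,_=cv2.findContours(b,cv2.RETR_EXTERNAL,cv2.CHAIN_APPROX_NONE); hull=np.zeros_like(b); cv2.drawContours(hull,cs,-1,1,-1)
    return hull, biggest(hull&(1-b))
def box_fit(im,p0,z=.010):
    deck,bm=plate_masks(im); return fit(bm,p0,.080,.058,z,z+.024)
E
python3 - <<'E'
from h import *
im=cv2.imread("pics/top0.png")
cr=lambda p:np.array(p)/2.85+[160,90]
print("box rough",toplane(cr((533,320)),.034).round(3))
deck,bm=plate_masks(im)
c0=toplane(cr((525,315)),.01)[0]
q,f,n=fit(deck,[c0[0],c0[1],-.1],.215,.185,.01,.01); print("deck",q.round(4),f,n)
x,y,a=q; R=lambda a:np.array([[np.cos(a),-np.sin(a)],[np.sin(a),np.cos(a)]])
pc=np.array([x,y])+R(a)@[.0075,.0075]; print("plate origin",pc.round(4),"yaw deg",np.degrees(a))
c0=toplane(cr((533,320)),.034)[0]
b,f,n=box_fit(im,[c0[0],c0[1],.15]); print("box",b.round(4),f,n,np.degrees(b[2]-a),"in plate",(R(a).T@(b[:2]-pc)).round(4))
print("target",(pc+R(a)@[.06,.056]).round(4))
# pocket lips
g=cv2.cvtColor(im,cv2.COLOR_BGR2GRAY)
sub=g[183:226,192:232]; print(sub[::6,::3])
rd=np.array([toplane(cr(p),.064)[0,:2] for p in [(62,48),(210,45),(213,250),(62,250)]]);print("reader top",rd.round(3).tolist())
pk=np.array([toplane(cr(p),.021)[0,:2] for p in [(104,271),(187,271),(188,377),(105,378)]]);print("lips",pk.round(3).tolist(),pk.mean(0))
print("front",toplane([cr((66,402)),cr((213,397))],.062).round(3).tolist())
print("dropA",toplane([271,149],0).round(3),"dropB",toplane([416,235],0).round(3),"vial",toplane([172,290],0,"scene").round(3))
E
```

```text
box rough [[ 0.543 -0.164  0.034]]
deck [ 0.5511 -0.1577 -0.1565] 550.2235294117647 5675.0
plate origin [ 0.5597 -0.1515] yaw deg -8.965877196705161
box [ 0.5452 -0.1646  0.1637] 51.81960784313726 907.0 18.345095039331888 in plate [-0.0123 -0.0152]
target [ 0.6277 -0.1055]
[[129 119 119 118 121 119 121 118 121 120 117 117 121 133]
 [126 105  85 124 120 123 124 122 122 121 114  69 122 102]
 [125 104  79 121 122 120 120 121 122 121 119  70 123 102]
 [127 104  65 121 122 122 119 123 123 123 121  60 122 136]
 [127 105  87 123 121 124 123 123 124 123 119  59 126 138]
 [127 117  87 123 124 122 122 125 124 125 123  57 124 138]
 [128 117  82 123 123 125 124 125 123 120 115  54 125 139]
 [ 81  81  84  83  85  84  83  87  84  86  86  85  72  84]]
reader top [[0.784, 0.247], [0.785, 0.117], [0.603, 0.114], [0.604, 0.244]]
lips [[0.593, 0.217], [0.592, 0.143], [0.497, 0.141], [0.497, 0.215]] [0.5444956  0.17891143]
front [[0.473, 0.239, 0.062], [0.477, 0.114, 0.062]]
dropA [[0.69  0.027 0.   ]] dropB [[ 0.461 -0.343  0.   ]] vial [[0.519 0.35  0.   ]]
```

```bash
cat > m.py <<'E'
from h import *
im=cv2.imread("pics/top0.png"); R=lambda a:np.array([[np.cos(a),-np.sin(a)],[np.sin(a),np.cos(a)]])
I=im.astype(int); b=((I[...,0]-I[...,2])>0.35*I[...,0]); b[:,:290]=0;b[:140]=0;b[:,400:]=0; b=biggest(b)
cs,_=cv2.findContours(b,cv2.RETR_EXTERNAL,cv2.CHAIN_APPROX_NONE); deck=np.zeros_like(b); cv2.drawContours(deck,cs,-1,1,-1)
q,f,n=fit(deck,[.545,-.16,-.12],.215,.185,.01,.01); print("deck",q.round(4),f,n)
pc=q[:2]+R(q[2])@[.0075,.0075]; print("plate",pc.round(4),np.degrees(q[2]))
bm=biggest(deck&(1-b)); B,f,n=fit(bm,[.545,-.164,.16],.08,.058,.01,.034); print("box",B.round(4),f,n,np.degrees(B[2]),"in plate",(R(q[2]).T@(B[:2]-pc)).round(4),np.degrees(B[2]-q[2]))
print("target",(pc+R(q[2])@[.06,.056]).round(4))
g=im.max(2); d=np.zeros_like(g); d[184:224,195:228]=g[184:224,195:228]<100; d=biggest(d)
h=cv2.convexHull(cv2.findNonZero(d)); m=np.zeros_like(g); cv2.fillConvexPoly(m,h,1)
p,f,n=fit(m,[.5445,.179,0],.098,.076,.021,.021); print("pocket",p.round(4),np.degrees(p[2]),f,n)
w=(g>150); w[:,:175]=0;w[:,240:]=0;w[:100]=0;w[182:]=0; w=biggest(w); h=cv2.convexHull(cv2.findNonZero(w)); m=np.zeros_like(g); cv2.fillConvexPoly(m,h,1)
p,f,n=fit(m,[.694,.18,0],.18,.13,.0,.064); print("reader",p.round(4),np.degrees(p[2]),f,n)
p,f,n=fit(m,[.694,.18,0],.18,.13,.064,.064); print("reader top",p.round(4),np.degrees(p[2]),f,n)
E
python3 m.py; python3 - <<'E'
import sys
E
```

```text
deck [ 0.5503 -0.1597 -0.1327] 431.24705882352936 5798.0
plate [ 0.5587 -0.1532] -7.601860922816271
box [ 0.5449 -0.1645  0.163 ] 38.396078431372544 867.0 9.340019985703941 in plate [-0.0122 -0.013 ] 16.94188090852021
target [ 0.6256 -0.1057]
pocket [0.545  0.1816 0.0066] 0.3778194316620367 71.32549019607843 1179.0
reader [ 0.7039  0.1876 -0.1109] -6.354987072162609 953.4823529411765 5330.0
reader top [ 0.6916  0.1829 -0.008 ] -0.45710051058143647 1398.450980392157 5330.0
```

```bash
cat >> m.py <<'E'
def ov(polys,name,src):
    s=4; o=cv2.resize(src[100:245,175:395],None,fx=3.6,fy=3.6,interpolation=cv2.INTER_CUBIC)
    for P,c in polys:
        uv=(proj(P)-[175,100]+.5)*3.6
        cv2.polylines(o,[np.round(uv*16).astype(np.int32)],True,c,1,cv2.LINE_AA,4)
    cv2.imwrite(name,o)
def rect(x,y,a,x0,x1,y0,y1,z):
    s=np.array([[x0,y0],[x1,y0],[x1,y1],[x0,y1]])@R(a).T+[x,y]; return np.c_[s,np.full(4,z)]
E
cat > o.py <<'E'
from m import *
a=q[2]
ov([(rect(*pc,a,-.115,.1,-.1,.085,.01),(0,255,255)),(rect(*pc,a,-.115,.115,-.1,.1,.018),(0,0,255)),(rect(*B,-.04,.04,-.029,.029,.034),(0,0,255)),
 (rect(.545,.1795,.01,-.049,.049,-.038,.038,.021),(0,255,255)),(rect(.694,.1805,.01,-.09,.09,-.065,.065,.064),(0,0,255))],"pics/ov1.png",im)
E
python3 o.py
```

```text
deck [ 0.5503 -0.1597 -0.1327] 431.24705882352936 5798.0
plate [ 0.5587 -0.1532] -7.601860922816271
box [ 0.5449 -0.1645  0.163 ] 38.396078431372544 867.0 9.340019985703941 in plate [-0.0122 -0.013 ] 16.94188090852021
target [ 0.6256 -0.1057]
pocket [0.545  0.1816 0.0066] 0.3778194316620367 71.32549019607843 1179.0
reader [ 0.7039  0.1876 -0.1109] -6.354987072162609 953.4823529411765 5330.0
reader top [ 0.6916  0.1829 -0.008 ] -0.45710051058143647 1398.450980392157 5330.0
```

View pics/ov1.png

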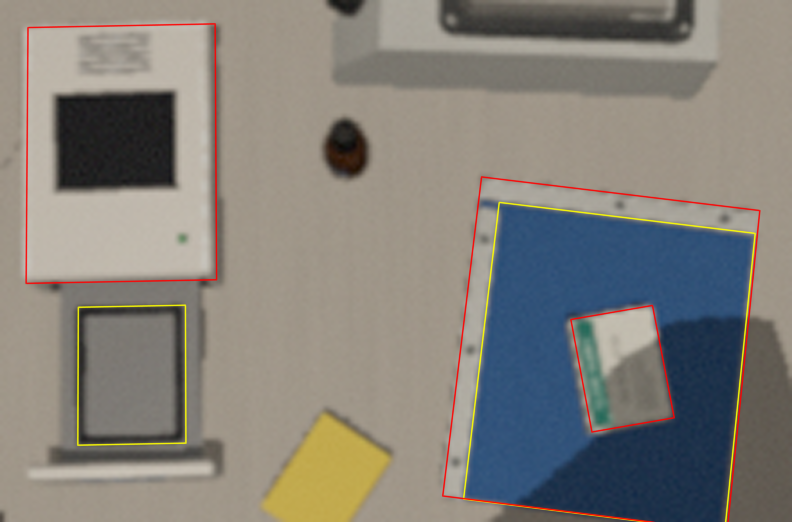

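The overlay fits the deck, box, pocket and reader edges to about a millimetre.

```bash
cat >> h.py <<'E'
from scipy.spatial.transform import Rotation as Ro
def go(x,y,z,yaw_deg):
    "tool-frame shift cm and turn deg to TCP (x,y,z), pointing down, tool x at yaw"
    s=sensors.observe(); A=Ro.from_rotvec(s["tool_rot"]); a=np.radians(yaw_deg)
    T=Ro.from_matrix(np.c_[[np.cos(a),np.sin(a),0],[np.sin(a),-np.cos(a),0],[0,0,-1]])
    print("t",round(s["time_s"],2),"tcp",np.round(s["tcp_pos"],4),"F",np.round(s["force"],1),"gap",round(s["finger_gap"],4),"gf",round(s["grasp_force"],1))
    print("shift cm",(100*A.inv().apply(np.array([x,y,z])-s["tcp_pos"])).round(2),"turn",np.degrees((A.inv()*T).as_rotvec()).round(2))
E
python3 -c "
from h import *
go(.545,-.1645,.12,9.3)"
```

```text
t 0.7 tcp [ 0.1935 -0.5943  0.2313] F [0.2 0.4 1.1] gap 0.0857 gf 0.0
shift cm [ 46.73 -29.99  11.13] turn [ 0.   -0.    8.73]
```

```bash
python3 -m pendant '[[5,-3.2,0,0,0,1,1],[10,-6.4,0,0,0,2,1],[15,-9.6,0,0,0,3,1],[20,-12.8,0,0,0,4,1],[25,-16,0,0,0,5,1]]' 20
python3 -m pendant '[[5,-3.2,0,0,0,1,1],[10,-6.4,0,0,0,2,1],[15,-9.6,1,0,0,3,1],[20,-12.8,4,0,0,4,1],[21.5,-13.8,8,0,0,4,1]]'
python3 -c "
from h import *
go(.545,-.1645,.035,9.3)"
```

```text
time_s: 1.32
tcp_pos: [0.3827, -0.3633, 0.2315]
tool_rot: [3.121, 0.355, 0.001]
force: [0.6, -1.0, -0.1]
finger_gap: 0.0854
grasp_force: 0.0
time_s: 1.95
tcp_pos: [0.5627, -0.1798, 0.1513]
tool_rot: [3.13, 0.251, 0.005]
force: [0.0, -1.0, -0.2]
finger_gap: 0.0851
grasp_force: 0.0
t 1.95 tcp [ 0.5627 -0.1798  0.1513] F [ 0.  -1.  -0.2] gap 0.0851 gf 0.0
shift cm [-1.54 -1.81 11.63] turn [ 0.09 -0.17 -0.14]
```

```bash
python3 -m pendant '[[-1.5,-1.8,3,0,0,0,1],[-1.5,-1.8,8,0,0,0,1],[-1.5,-1.8,12,0,0,0,1],[-1.5,-1.8,13.5,0,0,0,1],[-1.5,-1.8,13.5,0,0,0,1]]'
python3 -c "
from h import *
go(.545,-.1645,.016,9.3)
im=eyes.grab_frame('top');cv2.imwrite('pics/t2.png',cv2.resize(im[130:270,270:420],None,fx=4,fy=4))"
```

```text
time_s: 2.58
tcp_pos: [0.5423, -0.1664, 0.0161]
tool_rot: [-3.131, -0.247, 0.001]
force: [0.5, 0.2, 0.8]
finger_gap: 0.0851
grasp_force: 0.0
t 2.58 tcp [ 0.5423 -0.1664  0.0161] F [0.5 0.2 0.8] gap 0.0851 gf 0.0
shift cm [ 0.29 -0.15  0.01] turn [-0.03  0.04 -0.27]
```

View pics/t2.png

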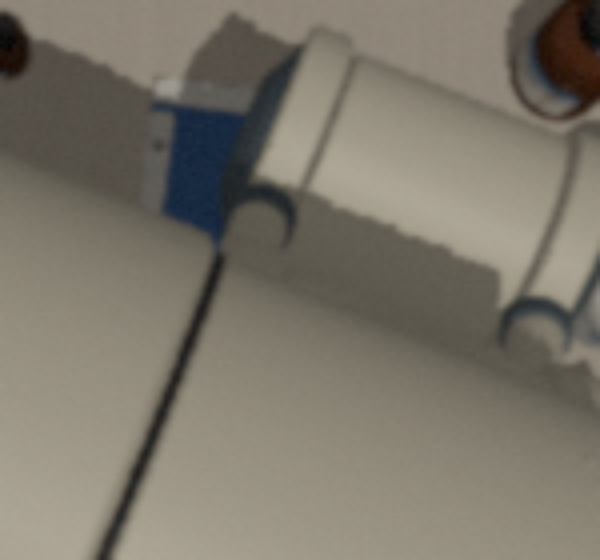

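The arm hides the box from the top camera: the wrist covers everything but the plate's far-left corner, near crop px (160,100). I'll close gently and judge by the finger gap.

```bash
python3 -m pendant '[[0.3,-0.1,0,0,0,0,0.6],[0.3,-0.1,0,0,0,0,0],[0.3,-0.1,0,0,0,0,-0.5],[0.3,-0.1,0,0,0,0,-0.5],[0.3,-0.1,0,0,0,0,-0.5]]' 25
python3 -c "
from h import *
R=lambda a:np.array([[np.cos(a),-np.sin(a)],[np.sin(a),np.cos(a)]])
pc=np.array([.5587,-.1532]);a=np.radians(-7.6)
o=sensors.observe()['tcp_pos'][:2];print('in plate',R(a).T@(o-pc))
p=pc+R(a)@[.055,.050]; print(p); go(*p,.016,-7.6)
im=eyes.grab_frame('scene');cv2.imwrite('pics/s2.png',cv2.resize(im[120:280,180:400],None,fx=3.6,fy=3.6))"
```

```text
time_s: 3.25
tcp_pos: [0.5464, -0.1652, 0.0177]
tool_rot: [3.131, 0.248, 0.004]
force: [1.5, 1.2, 8.2]
finger_gap: 0.0576
grasp_force: 25.1
in plate [-0.0106556  -0.01349015]
[ 0.61982967 -0.11091332]
t 3.25 tcp [ 0.5464 -0.1652  0.0177] F [1.5 1.2 8.2] gap 0.0576 gf 25.1
shift cm [ 8.11 -4.2   0.18] turn [ 0.06 -0.15 16.64]
```

View pics/s2.png

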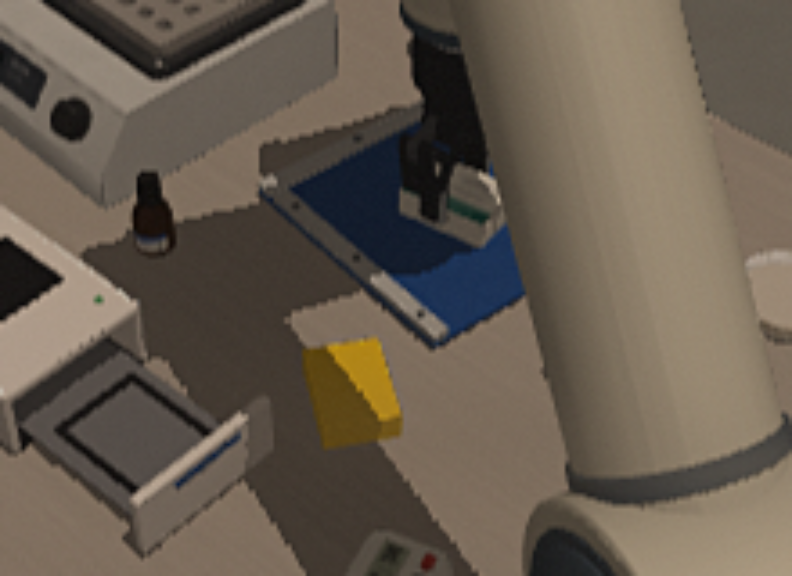

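The box is gripped with a 57.6 mm gap, the near finger's tip is around crop px (432,218), and the long fence is clear. I'll check the tip height against the fence top.

```bash
python3 -c "
from h import *
s=sensors.observe();A=Ro.from_rotvec(s['tool_rot']).as_matrix()
for z in (.012,.016,.020,.024):
  P=[np.append((s['tcp_pos']+A@[i,-w,0])[:2],z) for w in (.029,.043) for i in (-.011,.011)]
  print(z,((proj(P,'scene')-[180,120])*3.6).round().tolist())
im=cv2.imread('pics/s2.png');cv2.imwrite('pics/s3.png',cv2.resize(im[110:270,360:530],None,fx=3.5,fy=3.5,interpolation=cv2.INTER_CUBIC))"
```

```text
0.012 [[447.0, 229.0], [424.0, 219.0], [438.0, 238.0], [415.0, 228.0]]
0.016 [[447.0, 225.0], [424.0, 215.0], [438.0, 235.0], [415.0, 224.0]]
0.02 [[447.0, 221.0], [424.0, 211.0], [438.0, 231.0], [415.0, 221.0]]
0.024 [[447.0, 218.0], [425.0, 208.0], [438.0, 227.0], [415.0, 217.0]]
```

View pics/s3.png

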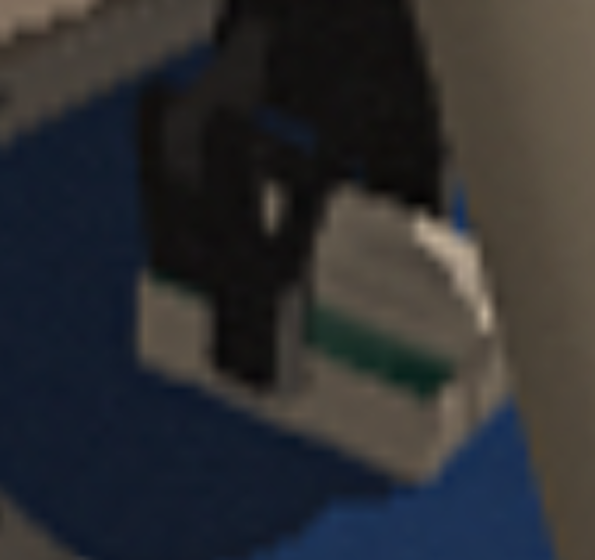

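The tip sits at z ≈ 0.020, just over the 0.018 fence top. I'll relieve the downward push slightly, then slide and turn to a few mm short of the corner.

```bash
python3 -m pendant '[[1.6,-0.8,-0.05,0,0,4,-0.5],[3.2,-1.6,-0.1,0,0,8,-0.5],[4.9,-2.5,-0.1,0,0,12,-0.5],[6.5,-3.4,-0.1,0,0,16,-0.5],[8.1,-4.2,-0.1,0,0,16.6,-0.5]]' 25
python3 -m pendant '[[0,0,0,0,0,0,-0.5],[0,0,0,0,0,0,-0.5],[0,0,0,0,0,0,-0.5],[0,0,0,0,0,0,-0.5],[0,0,0,0,0,0,-0.5]]'
cat > pl.py <<'E'
from h import *
R=lambda a:np.array([[np.cos(a),-np.sin(a)],[np.sin(a),np.cos(a)]])
pc=np.array([.5587,-.1532]);a=np.radians(-7.6)
s=sensors.observe(); print('tcp in plate',(R(a).T@(s['tcp_pos'][:2]-pc)).round(4),'force in plate',(R(a).T@s['force'][:2]).round(1))
p=pc+R(a)@[.0615,.056]; go(*p,.018,-7.6)
E
python3 pl.py
```

```text
time_s: 3.92
tcp_pos: [0.6194, -0.1103, 0.0179]
tool_rot: [3.135, -0.207, 0.001]
force: [0.4, -1.2, -1.0]
finger_gap: 0.0574
grasp_force: 27.1
time_s: 4.55
tcp_pos: [0.6188, -0.111, 0.0177]
tool_rot: [3.135, -0.207, 0.002]
force: [2.8, 2.7, 5.8]
finger_gap: 0.0575
grasp_force: 28.2
tcp in plate [0.054  0.0498] force in plate [2.4 3.1]
t 4.55 tcp [ 0.6188 -0.111   0.0177] F [2.8 2.7 5.8] gap 0.0575 gf 28.2
shift cm [ 0.75 -0.62 -0.03] turn [-0.   -0.06  0.03]
```

```bash
python3 -m pendant '[[0.1,-0.2,-0.05,0,0,0,-0.5],[0.2,-0.35,-0.1,0,0,0,-0.5],[0.3,-0.45,-0.1,0,0,0,-0.5],[0.4,-0.55,-0.1,0,0,0,-0.5],[0.4,-0.55,-0.1,0,0,0,-0.5]]'
python3 pl.py
```

```text
time_s: 5.18
tcp_pos: [0.6203, -0.1076, 0.0178]
tool_rot: [3.133, -0.207, -0.009]
force: [-17.7, -19.2, 6.7]
finger_gap: 0.0575
grasp_force: 28.4
tcp in plate [0.055  0.0534] force in plate [-15.  -21.4]
t 5.17 tcp [ 0.6203 -0.1076  0.0178] F [-17.7 -19.2   6.7] gap 0.0575 gf 28.4
shift cm [ 0.65 -0.26 -0.02] turn [0.13 0.31 0.04]
```

```bash
python3 -c "
from h import *
im=eyes.grab_frame('scene');cv2.imwrite('pics/s4.png',cv2.resize(im[135:215,240:345],None,fx=7.4,fy=7.4,interpolation=cv2.INTER_CUBIC))"
```

```text
(no output)
```

View pics/s4.png

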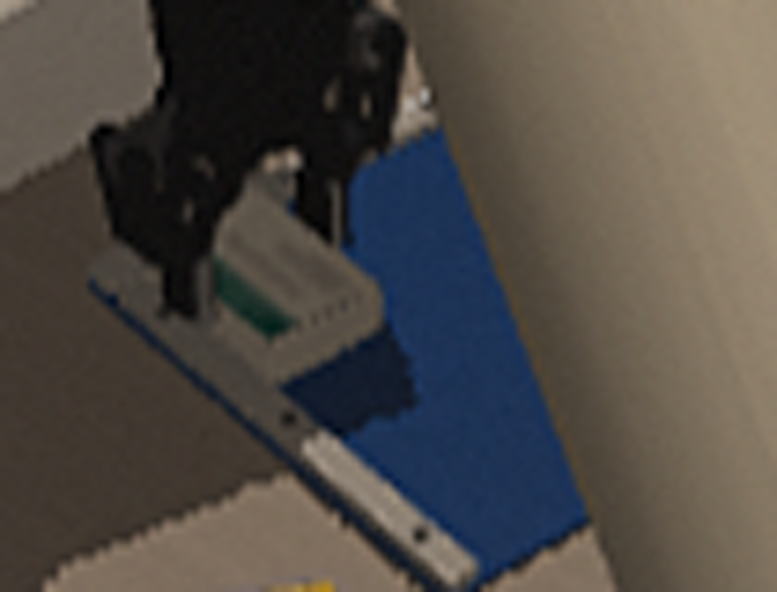

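```bash
python3 -c "
from pl import *
for n,uv,z in [('near-left bottom',(280,382),.0105),('near-right bottom',(388,323),.01),('deck near-left',(478,585),.01),('fence near-right top',(480,562),.018)]:
  P=toplane(np.array(uv)/7.4+[240,135],z,'scene')[0]; print(n,P.round(4),(R(a).T@(P[:2]-pc)).round(4))
"
```

```text
tcp in plate [0.055  0.0534] force in plate [-13.5 -23. ]
t 5.22 tcp [ 0.6203 -0.1076  0.0178] F [-16.5 -21.    7.3] gap 0.0571 gf 28.4
shift cm [ 0.65 -0.26 -0.02] turn [0.13 0.31 0.04]
near-left bottom [ 0.5788 -0.0771  0.0105] [0.0098 0.0781]
near-right bottom [ 0.5718 -0.1323  0.01  ] [0.0103 0.0225]
deck near-left [ 0.4494 -0.048   0.01  ] [-0.1222  0.0898]
fence near-right top [ 0.4518 -0.0513  0.018 ] [-0.1195  0.0868]
```

Both contacts show force, but x may just be friction on the long fence, since the tool is about 6 mm short there. I'll ease off y and push x on its own.

```bash
python3 -m pendant '[[-0.2,0.3,0,0,0,0,-0.5],[0,0.3,0,0,0,0,-0.5],[0.1,0.3,0,0,0,0,-0.5],[0.2,0.3,0,0,0,0,-0.5],[0.2,0.3,0,0,0,0,-0.5]]'
python3 pl.py
python3 -m pendant '[[0.1,0,0,0,0,0,-0.5],[0.2,0,0,0,0,0,-0.5],[0.3,0,0,0,0,0,-0.5],[0.3,0,0,0,0,0,-0.5],[0.3,0,0,0,0,0,-0.5]]'
python3 pl.py
```

```text
time_s: 5.85
tcp_pos: [0.625, -0.1089, 0.0182]
tool_rot: [-3.135, 0.207, -0.0]
force: [0.6, 0.3, -2.5]
finger_gap: 0.0574
grasp_force: 27.6
tcp in plate [0.0599 0.0527] force in plate [0.6 0.4]
t 5.85 tcp [ 0.625  -0.1089  0.0182] F [ 0.6  0.3 -2.5] gap 0.0574 gf 27.6
shift cm [ 0.16 -0.33  0.02] turn [-0.   -0.    0.04]
time_s: 6.48
tcp_pos: [0.6261, -0.109, 0.018]
tool_rot: [-3.134, 0.207, 0.005]
force: [-8.5, 0.7, 2.7]
finger_gap: 0.0573
grasp_force: 28.1
tcp in plate [0.061  0.0527] force in plate [-8.5 -0.5]
t 6.47 tcp [ 0.6261 -0.109   0.018 ] F [-8.5  0.7  2.7] gap 0.0573 gf 28.1
shift cm [ 0.05 -0.33 -0.  ] turn [-0.02  0.2   0.03]
```

The end stop is met at plate x ≈ 0.061, as predicted. Now y.

```bash
python3 -m pendant '[[0,-0.1,0,0,0,0,-0.5],[0,-0.2,0,0,0,0,-0.5],[0,-0.3,0,0,0,0,-0.5],[0,-0.4,0,0,0,0,-0.5],[0,-0.4,0,0,0,0,-0.5]]'
python3 pl.py
python3 -m pendant '[[0,-0.1,0,0,0,0,-0.5],[0,-0.2,0,0,0,0,-0.5],[0,-0.2,0,0,0,0,-0.5],[0,-0.2,0,0,0,0,-0.5],[0,-0.2,0,0,0,0,-0.5]]'
python3 pl.py
```

```text
time_s: 7.1
tcp_pos: [0.6264, -0.1082, 0.0181]
tool_rot: [3.132, -0.208, -0.005]
force: [-14.9, -27.9, 2.2]
finger_gap: 0.0572
grasp_force: 28.3
tcp in plate [0.0611 0.0535] force in plate [-11.  -29.6]
t 7.1 tcp [ 0.6264 -0.1082  0.0181] F [-14.9 -27.9   2.2] gap 0.0572 gf 28.3
shift cm [ 0.04 -0.25  0.01] turn [0.19 0.18 0.01]
time_s: 7.72
tcp_pos: [0.6263, -0.1079, 0.0183]
tool_rot: [3.13, -0.207, -0.006]
force: [-19.4, -41.6, 6.2]
finger_gap: 0.0576
grasp_force: 28.8
tcp in plate [0.061  0.0538] force in plate [-13.8 -43.8]
t 7.72 tcp [ 0.6263 -0.1079  0.0183] F [-19.4 -41.6   6.2] gap 0.0576 gf 28.8
shift cm [ 0.05 -0.22  0.03] turn [0.31 0.2  0.03]
```

There's a hard contact on both fences. I'll release while still pressed home, rise, swing clear and verify with the top camera.

```bash
python3 -m pendant '[[0,0,0,0,0,0,0.2],[0,0,0,0,0,0,0.6],[0,0,0,0,0,0,1],[0,0,0,0,0,0,1],[0,0.4,0,0,0,0,1]]'
python3 -m pendant '[[0,0,-3,0,0,0,1],[0,0,-8,0,0,0,1],[-2,-3,-13,0,0,0,1],[-5,-8,-16,0,0,0,1],[-10,-12,-17,0,0,0,1]]'
python3 -m pendant '[[-4,-5,0,0,0,0,1],[-8,-10,0,0,0,0,1],[-9,-15,0,0,0,0,1],[-9,-18,0,0,0,0,1],[-9,-18,0,0,0,0,1]]'
cat > chk.py <<'E'
from m import *
im=eyes.grab_frame('top')
I=im.astype(int); bb=((I[...,0]-I[...,2])>0.35*I[...,0]); hull=deck
bb=bb&(deck>0); m=biggest((deck>0)&~bb); ys,xs=np.nonzero(m); print(xs.min(),xs.max(),ys.min(),ys.max(),m.sum())
p0=pc+R(q[2])@[.06,.055]
import sys
# box white/green vs fence: show overlay
ov([(rect(*pc,q[2],-.115,.1,-.1,.085,.01),(0,255,255)),(rect(*pc,q[2],-.115,.115,-.1,.1,.018),(0,0,255)),(rect(*p0,q[2],-.04,.04,-.029,.029,.034),(255,0,255))],"pics/chk.png",im)
cv2.imwrite("pics/chk0.png",im)
o=cv2.imread("pics/chk.png"); cv2.imwrite("pics/chk.png",np.hstack([o[150:,440:],cv2.resize(im[141:245,297:395],None,fx=3.6,fy=3.6,interpolation=cv2.INTER_CUBIC)[:372]]))
E
python3 chk.py | tail -1
```

```text
time_s: 8.35
tcp_pos: [0.6283, -0.1071, 0.0183]
tool_rot: [-3.135, 0.206, -0.0]
force: [0.1, -0.7, -0.0]
finger_gap: 0.0856
grasp_force: 0.0
time_s: 8.98
tcp_pos: [0.549, 0.0222, 0.1893]
tool_rot: [-3.134, 0.207, -0.006]
force: [0.6, 1.8, -0.0]
finger_gap: 0.0852
grasp_force: 0.0
time_s: 9.6
tcp_pos: [0.4827, 0.2131, 0.1875]
tool_rot: [-3.135, 0.203, -0.001]
force: [0.1, 0.7, 0.1]
finger_gap: 0.0853
grasp_force: 0.0
311 337 157 189 705
```

View pics/chk.png

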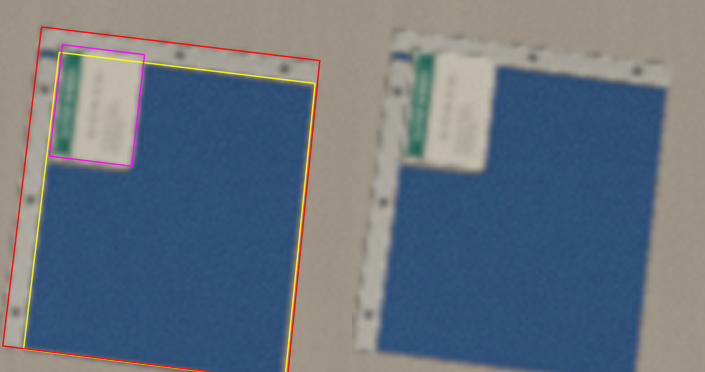

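```bash
cat > f2.py <<'E'
from m import *
im=cv2.imread("pics/chk0.png"); I=im.astype(float)
bl=I[...,0]/(I[...,2]+1)
bl=cv2.GaussianBlur(bl,(0,0),.6)
th=1.7
def cross(p0,p1,z):  # subpixel place along plate line p0->p1 where blue changes; returns fraction in m
    n=200; t=np.linspace(0,1,n); P=np.outer(1-t,p0)+np.outer(t,p1); W=np.c_[P@R(q[2]).T+pc,np.full(n,z)]
    uv=proj(W).astype(np.float32); v=cv2.remap(bl.astype(np.float32),uv[:,:1],uv[:,1:],cv2.INTER_LINEAR)[:,0]
    k=np.nonzero(np.diff(np.sign(v-th)))[0]; return P[k].round(4).tolist()
print("box right (z.034):",[cross((x,.06),(x,.0),.034) for x in(.03,.05,.07,.085)])
print("box near (z.01):",[cross((.04,y),(-.02,y),.01) for y in(.038,.05,.06,.07)])
print("fence left inner(.018):",[cross((x,.1),(x,.06),.018) for x in(-.1,-.06,-.02)])
print("stop inner(.01):",[cross((.12,y),(.08,y),.01) for y in(0,-.04,-.08)])
print("plate right:",[cross((x,-.08),(x,-.12),.01) for x in(-.1,-.05,0,.05)])
print("plate near:",[cross((-.09,y),(-.14,y),.01) for y in(-.08,-.04,0,.05)])
E
python3 f2.py | tail -6
```

```text
box right (z.034): [[[0.03, 0.0235]], [[0.05, 0.0235]], [[0.07, 0.0235]], [[0.085, 0.0232]]]
box near (z.01): [[[0.0174, 0.038]], [[0.0174, 0.05]], [[0.0174, 0.06]], [[0.0171, 0.07]]]
fence left inner(.018): [[[-0.1, 0.0831]], [[-0.06, 0.0827]], [[-0.02, 0.0823]]]
stop inner(.01): [[[0.0971, 0.0]], [[0.0969, -0.04]], [[0.0965, -0.08]]]
plate right: [[[-0.1, -0.0961]], [[-0.05, -0.0967]], [[0.0, -0.0971]], [[0.05, -0.0975]]]
plate near: [[[-0.1146, -0.08]], [[-0.1144, -0.04]], [[-0.1141, 0.0]], [[-0.1136, 0.05]]]
```

The box is flush on both fences: its faces at 0.0815 and 0.0974 match the fence inner faces at 0.0815 and 0.0973. Now I'll pick it up.

```bash
cat > pk.py <<'E'
from pl import *
t=pc+R(a)@[.0574,.0533]; print(t.round(4)); go(*t,.017,-8.0)
E
python3 pk.py
```

```text
tcp in plate [-0.1238  0.3518] force in plate [ 0.9 -0.9]
t 9.65 tcp [0.4825 0.2119 0.1874] F [ 0.8 -1.1  0.2] gap 0.0855 gf 0.0
shift cm [18.45 29.63 16.94] turn [ 0.   -0.01  0.14]
[ 0.6226 -0.108 ]
t 9.65 tcp [0.4825 0.2119 0.1874] F [ 0.8 -1.1  0.2] gap 0.0855 gf 0.0
shift cm [18.04 29.9  17.04] turn [ 0.   -0.01  0.54]
```

```bash
python3 -m pendant '[[3.4,5,0,0,0,0,1],[6.8,10,0,0,0,0,1],[10.2,15,0,0,0,0,1],[13.6,20,0,0,0,0.5,1],[16.5,25,2,0,0,0.5,1]]'
python3 -m pendant '[[1.2,4.5,4,0,0,0,1],[1.5,4.9,8,0,0,0,1],[1.5,4.9,10,0,0,0,1],[1.5,4.9,10.5,0,0,0,1],[1.5,4.9,10.5,0,0,0,1]]'
python3 pk.py
```

```text
time_s: 10.28
tcp_pos: [0.6145, -0.0617, 0.1684]
tool_rot: [3.133, -0.223, 0.004]
force: [0.6, -0.1, -0.2]
finger_gap: 0.0853
grasp_force: 0.0
time_s: 10.9
tcp_pos: [0.6212, -0.1094, 0.0629]
tool_rot: [3.134, -0.221, 0.0]
force: [-0.8, 1.3, 0.6]
finger_gap: 0.0853
grasp_force: 0.0
tcp in plate [0.0562 0.0517] force in plate [-0.9  1.2]
t 10.9 tcp [ 0.6212 -0.1094  0.0629] F [-0.8  1.3  0.6] gap 0.0853 gf 0.0
shift cm [ 0.53 -0.43  4.49] turn [ 0.   -0.01 -0.48]
[ 0.6226 -0.108 ]
t 10.9 tcp [ 0.6212 -0.1094  0.0629] F [-0.8  1.3  0.6] gap 0.0853 gf 0.0
shift cm [ 0.12 -0.16  4.59] turn [ 0.   -0.01 -0.08]
```

```bash
python3 -m pendant '[[0.1,-0.15,2,0,0,0,1],[0.1,-0.15,4,0,0,0,1],[0.1,-0.15,4.6,0,0,0,1],[0.1,-0.15,4.6,0,0,0,0],[0.1,-0.15,4.6,0,0,0,-0.5]]' 40
python3 -m pendant '[[0,0,0,0,0,0,-0.5],[0,0,0,0,0,0,-0.5],[0,0,0,0,0,0,-0.5],[0,0,0,0,0,0,-0.5],[0,0,-0.3,0,0,0,-0.5]]'
python3 pk.py
```

```text
time_s: 11.52
tcp_pos: [0.6228, -0.108, 0.0173]
tool_rot: [3.133, -0.22, 0.001]
force: [0.1, -1.3, -1.7]
finger_gap: 0.0567
grasp_force: 43.0
time_s: 12.15
tcp_pos: [0.6225, -0.1079, 0.0196]
tool_rot: [3.133, -0.221, 0.0]
force: [-0.5, -6.0, -5.8]
finger_gap: 0.0566
grasp_force: 43.5
tcp in plate [0.0573 0.0534] force in plate [ 0.3 -6. ]
t 12.15 tcp [ 0.6225 -0.1079  0.0196] F [-0.5 -6.  -5.8] gap 0.0566 gf 43.5
shift cm [ 0.42 -0.27  0.16] turn [ 0.02 -0.01 -0.47]
[ 0.6226 -0.108 ]
t 12.15 tcp [ 0.6225 -0.1079  0.0196] F [-0.5 -6.  -5.8] gap 0.0566 gf 43.5
shift cm [0.01 0.01 0.26] turn [ 0.02 -0.01 -0.07]
```

```bash
python3 -m pendant '[[0,0,-2,0,0,0,-0.5],[0,0,-5,0,0,0,-0.5],[0,0,-9,0,0,0,-0.5],[0,0,-12,0,0,0,-0.5],[0,-3,-12,0,0,-2,-0.5]]'
python3 -c "
from h import *
go(.545,.180,.14,.6)"
```

```text
time_s: 12.78
tcp_pos: [0.6281, -0.079, 0.1423]
tool_rot: [3.136, -0.169, 0.008]
force: [1.1, 0.6, -3.3]
finger_gap: 0.0573
grasp_force: 44.6
t 12.78 tcp [ 0.6281 -0.079   0.1423] F [ 1.1  0.6 -3.3] gap 0.0573 gf 44.6
shift cm [-11.04 -24.86   0.16] turn [ 0.04 -0.28 -6.75]
```

```bash
python3 -m pendant '[[-2.2,-5,0,0,0,-2,-0.5],[-4.4,-10,0,0,0,-4,-0.5],[-6.6,-15,0,0,0,-6,-0.5],[-8.8,-20,0,0,0,-6.7,-0.5],[-11,-24.8,0,0,0,-6.7,-0.5]]'
python3 -m pendant '[[0,0,1,0,0,0,-0.5],[0,0,3,0,0,0,-0.5],[0,0,5,0,0,0,-0.5],[0,0,5,0,0,0,-0.5],[0,0,5,0,0,0,-0.5]]'
python3 -c "
from h import *
go(.545,.180,.05,.6)
im=eyes.grab_frame('scene');cv2.imwrite('pics/s5.png',cv2.resize(im[165:285,130:270],None,fx=5,fy=5,interpolation=cv2.INTER_CUBIC))
im=eyes.grab_frame('top');cv2.imwrite('pics/t5.png',im)"
```

```text
time_s: 13.4
tcp_pos: [0.5427, 0.1823, 0.1397]
tool_rot: [-3.141, -0.018, -0.001]
force: [0.2, -0.3, -2.1]
finger_gap: 0.0568
grasp_force: 44.6
time_s: 14.02
tcp_pos: [0.5439, 0.1802, 0.09]
tool_rot: [-3.141, -0.017, -0.001]
force: [-0.4, 0.7, -1.9]
finger_gap: 0.0565
grasp_force: 44.6
t 14.03 tcp [0.5439 0.1802 0.09  ] F [-0.4  0.7 -1.9] gap 0.0565 gf 44.6
shift cm [0.1  0.02 4.  ] turn [-0.01 -0.03  0.01]
```

View pics/s5.png

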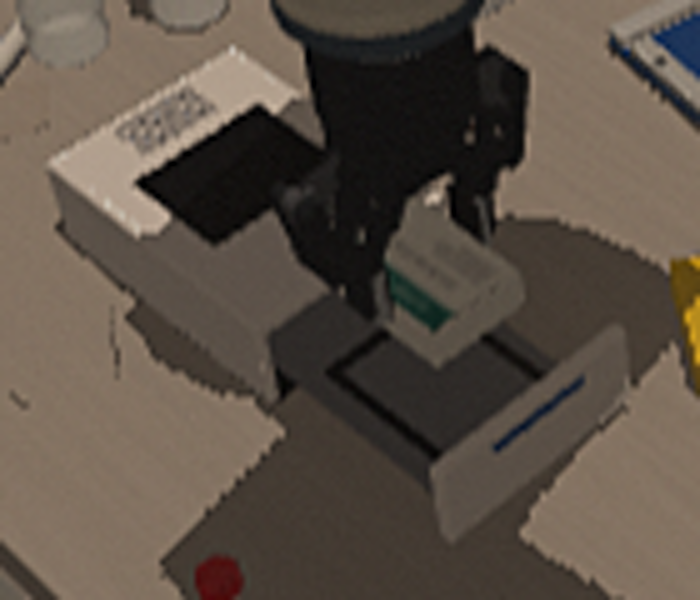

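```bash
python3 -c "
from h import *
P=boxpts(.5439,.1802,.0105,.08,.058,.0825,.1065)
for p,u in zip(P,(proj(P,'scene')-[130,165])*5): print(p.round(3),u.round())
"
```

```text
[0.504 0.151 0.082] [527. 299.]
[0.504 0.151 0.106] [523. 266.]
[0.504 0.209 0.082] [438. 365.]
[0.504 0.209 0.106] [433. 331.]
[0.584 0.152 0.082] [419. 221.]
[0.584 0.152 0.106] [414. 187.]
[0.584 0.21  0.082] [331. 282.]
[0.584 0.21  0.106] [324. 248.]
```

The held box sits where predicted: its near bottom corner is at crop px (437,368) against a predicted (438,365), level and over the pocket. Lowering.

```bash
python3 -m pendant '[[0.1,0,2,0,0,0,-0.5],[0.1,0,4,0,0,0,-0.5],[0.1,0,5.5,0,0,0,-0.5],[0.1,0,6.0,0,0,0,-0.5],[0.1,0,6.0,0,0,0,-0.5]]'
python3 -m pendant '[[0,0,0.3,0,0,0,-0.5],[0,0,0.5,0,0,0,-0.5],[0,0,0.65,0,0,0,-0.5],[0,0,0.65,0,0,0,-0.5],[0,0,0.65,0,0,0,-0.5]]'
```

```text
time_s: 14.75
tcp_pos: [0.5446, 0.1804, 0.0296]
tool_rot: [-3.142, -0.017, -0.0]
force: [0.9, -0.3, -1.9]
finger_gap: 0.0569
grasp_force: 44.6
time_s: 15.38
tcp_pos: [0.5449, 0.1805, 0.0233]
tool_rot: [-3.141, -0.018, -0.002]
force: [-0.0, -0.5, 5.5]
finger_gap: 0.0571
grasp_force: 45.6
```

```bash
python3 -m pendant '[[0,0,0,0,0,0,0.3],[0,0,0,0,0,0,0.8],[0,0,0,0,0,0,1],[0,0,0,0,0,0,1],[0,0,-1,0,0,0,1]]'
python3 -m pendant '[[0,0,-3,0,0,0,1],[0,0,-8,0,0,0,1],[-4,0,-12,0,0,0,0.5],[-9,0,-12,0,0,0,-1],[-14.5,0,-12,0,0,0,-1]]'
python3 -c "
from h import *
go(.40,.179,.035,.6)
im=eyes.grab_frame('scene');cv2.imwrite('pics/s6.png',cv2.resize(im[165:285,130:270],None,fx=5,fy=5,interpolation=cv2.INTER_CUBIC))"
```

```text
time_s: 16.0
tcp_pos: [0.544, 0.1803, 0.0327]
tool_rot: [3.141, 0.017, -0.002]
force: [-0.2, -0.1, -0.6]
finger_gap: 0.0848
grasp_force: 0.0
time_s: 16.62
tcp_pos: [0.3985, 0.1788, 0.154]
tool_rot: [-3.141, -0.017, -0.003]
force: [0.3, 0.4, 0.2]
finger_gap: 0.0323
grasp_force: 0.0
t 16.62 tcp [0.3985 0.1788 0.154 ] F [0.3 0.4 0.2] gap 0.0323 gf 0.0
shift cm [ 1.30e-01 -1.00e-02  1.19e+01] turn [-0.04 -0.11  0.01]
```

View pics/s6.png

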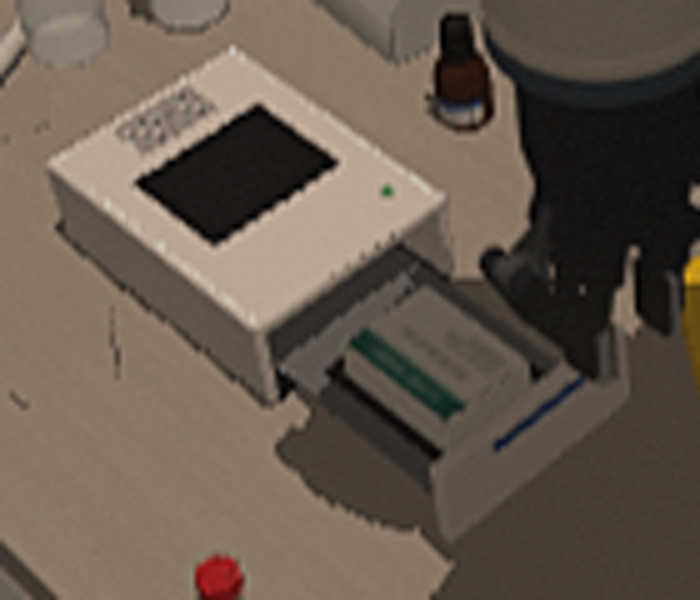

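The box lies flat inside the black lips (around crop px (440,360)) and the drawer is still open. Next, the push.

```bash
python3 -c "
from h import *
print(toplane([290,281],.01,'scene'),toplane([[169,262],[175,243]],0), proj(boxpts(.545,.179,.01,.08,.058,.04,.04),'scene')*5-[650,825])"
python3 -m pendant '[[0,0,3,0,0,0,-1],[0,0,7,0,0,0,-1],[0,0,11,0,0,0,-1],[0,0,11.9,0,0,0,-1],[0,0,11.9,0,0,0,-1]]'
```

```text
[[0.3278419  0.14222541 0.01      ]] [[0.39798801 0.28913949 0.        ]
 [0.44625026 0.27470928 0.        ]] [[532.93223066 353.99868997]
 [446.76958951 419.11425626]
 [428.37340461 275.38905832]
 [342.46747529 336.28497155]]
time_s: 17.3
tcp_pos: [0.3996, 0.1788, 0.0344]
tool_rot: [3.141, 0.017, -0.001]
force: [-0.6, -0.4, 0.9]
finger_gap: 0.0001
grasp_force: 0.0
```

```bash
python3 -m pendant '[[2,0,0,0,0,0,-1],[4,0,0,0,0,0,-1],[5.5,0,0,0,0,0,-1],[7,0,0,0,0,0,-1],[8.5,0,0,0,0,0,-1]]'
python3 -m pendant '[[1.5,0,0,0,0,0,-1],[3,0,0,0,0,0,-1],[4.5,0,0,0,0,0,-1],[6,0,0,0,0,0,-1],[7,0,0,0,0,0,-1]]'
python3 -m pendant '[[0.8,0,0,0,0,0,-1],[1.5,0,0,0,0,0,-1],[2,0,0,0,0,0,-1],[2.2,0,0,0,0,0,-1],[2.3,0,0,0,0,0,-1]]'
```

```text
time_s: 17.92
tcp_pos: [0.4851, 0.1798, 0.0343]
tool_rot: [-3.142, -0.017, 0.0]
force: [-2.6, 0.7, 0.8]
finger_gap: -0.0001
grasp_force: 0.9
time_s: 18.55
tcp_pos: [0.5556, 0.1805, 0.0338]
tool_rot: [-3.142, -0.017, -0.0]
force: [-2.0, -0.2, 0.5]
finger_gap: 0.0002
grasp_force: 0.8
time_s: 19.18
tcp_pos: [0.5774, 0.1808, 0.0339]
tool_rot: [3.141, 0.018, -0.0]
force: [-2.5, 0.8, 0.1]
finger_gap: 0.0002
grasp_force: 0.6
```

```bash
python3 -m pendant '[[0.2,0,0,0,0,0,-1],[0.4,0,0,0,0,0,-1],[0.6,0,0,0,0,0,-1],[0.8,0,0,0,0,0,-1],[0.8,0,0,0,0,0,-1]]'
```

```text
time_s: 19.8
tcp_pos: [0.584, 0.1809, 0.0338]
tool_rot: [3.141, 0.018, -0.005]
force: [-10.3, 1.0, 6.1]
finger_gap: -0.0001
grasp_force: 5.1
```

```bash
python3 -m pendant '[[0.1,0,0,0,0,0,-1],[0.3,0,0,0,0,0,-1],[0.4,0,0,0,0,0,-1],[0.4,0,0,0,0,0,-1],[0.4,0,0,0,0,0,-1]]'
python3 -m pendant '[[-1,0,0,0,0,0,-1],[-3,0,0,0,0,0,-1],[-7,0,0,0,0,0,-1],[-12,0,-2,0,0,0,-1],[-16,0,-6,0,0,0,-1]]'
python3 -c "
from h import *
im=eyes.grab_frame('scene');cv2.imwrite('pics/s7.png',cv2.resize(im[165:285,130:270],None,fx=5,fy=5,interpolation=cv2.INTER_CUBIC))"
```

```text
time_s: 20.42
tcp_pos: [0.584, 0.1808, 0.0337]
tool_rot: [3.14, 0.018, -0.016]
force: [-32.6, 2.4, 25.3]
finger_gap: 0.0002
grasp_force: 16.3
time_s: 21.05
tcp_pos: [0.4272, 0.1787, 0.0936]
tool_rot: [3.141, 0.017, -0.004]
force: [1.3, 1.6, 0.4]
finger_gap: 0.0001
grasp_force: 0.0
```

View pics/s7.png

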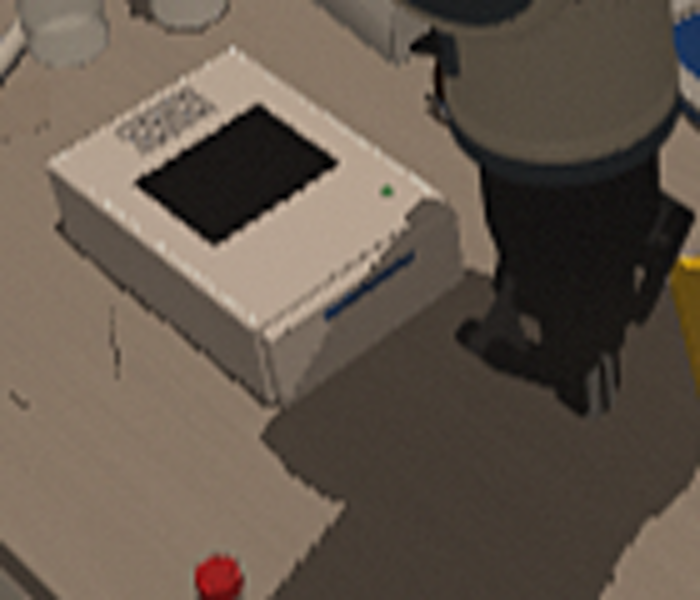

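The drawer panel lies flush against the reader's front (crop px (265,330) to (460,270)), and the vial still stands at (218,578). The arm is clear, so I'm handing in.

```bash
python3 -c "
from station import job
print(job.hand_in())"
```

```text
the job is handed in; nothing more can be done
None
```

The slide box was squared against both fences, laid flat in the drawer pocket and shut in, and the job is handed in at about 21 s of the 66 s; the hand-in returned no verdict, and I didn't re-measure the three bystanders, though no move went near them.

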